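Extend the seasoning rack and load it for service

ROBOT

A 6-joint arm with a two-finger parallel gripper is mounted at the origin on a cart in front of the work surface, level with it; the furniture and walls round the work are solid. World frame = base frame: x ahead of the robot, y to its left, z up, the work surface at z = 0. Lengths are in mm, angles in rad, forces in N, time in s.
With the tool pointing down it reaches from about 300 to 775 mm from the base axis. Payload 14.6 kg.
Tool frame: the origin (TCP) lies at the very end of the fingers, on their centre line; the grasp point (between the pads) lies 19 mm behind it (robot.grip_point_offset is the distance from the TCP to the grasp point, in mm); z points along the fingers, y is the line along which they close (so a half turn about z gives the same grasp; the last joint's range is limited). The gripper opens to 94 mm and grips with 3 to 60 N. Pads are 16 mm wide; open, the fingers measure 119 mm over their backs; the gripper's body (75 mm by 177 mm) begins 78 mm behind the grasp point.
Start: joints at [1.189, 0.3, 1.521, -0, 1.321, -0.067], TCP at [170.292, 522.963, 205.446] pointing down, gripper open.
Joint ranges: [-3.03, 3.03], [-0.79, 2.21], [0.23, 2.52], [-1.04, 4.18], [0, 3.07], [-2.55, 2.55]. Speed limits (rad/s): [2.22, 2.22, 2.57, 3.14, 3.14, 3.14].

INTERFACE

Orientations are given as a 3x3 rotation matrix whose columns are the frame's x, y, z axes.
In Python, from plant import sensors, imaging, workorder, masks_of, robot gives the robot as it stands.
- The arm moves only by the tool apply_moves, never from a script. Its argument "targets" is a list that holds one entry, the list of rows, each a list of 7 numbers: the turn, a rotation vector about the tool's x, y, z in rad, then the shift along the tool's x, y, z in mm, then the opening in per cent of the stroke, from 0 (shut) to 100 (fully open). A call has 1 to 10 rows; each row shifts and turns the commanded pose from where the row before left it, along the tool's axes as they then stand; what a row does not reach is not made up. A row lasts 1/10 s, in which the tool goes at most 50 mm and 8.59 degrees, less where a joint would pass 70% of its speed; a pose out of reach is approached as far as the arm can. A call is refused whole if a number of a shift passes 50 or a number of a turn 0.15, either way. A call with a gripper value outside its range is refused whole. The fingers move at their own pace and stop on an object; "grip_force" is the grip in N (left out, the last holds). Time passes only in rows, so rows that do not move let the fingers close. It gives the time, the measured TCP pose, the force, the opening and the grip force at its end, in the units of the state.
- sensors.sense(): the state, without advancing time (a new reading comes with each control period).
- imaging.camera(name): name is "scene" or "side" or "wrist"; returns a dict with "img" (400x640x3 uint8, red, green, blue), "camera_matrix" (3x3 intrinsics, pixels), "dist_coeffs" ([k1, k2, p1, p2, k3] as OpenCV has them; the pictures are not rectified), "extrinsics" (4x4, takes a point from world to camera coordinates). Camera axes: x right, y down, z forward; pixel columns grow to the right and rows downward; lengths in mm; the calibration is good to about 2 mm. A picture is of the moment at which its call begins. There is no depth.
- workorder.job_done(): hands the job in; it is judged then, once.
Trained networks look in the newest picture that a camera, given by its name, has taken for a name from the list of things; names that differ only in an ending like _2 or _b are one class to them, and where a whole thing is asked for, a point or a joint stands for the part that bears it (a point fixed in the world has none). Each returns a list of dicts, best first, with "p" (0 to 1); they miss things now and then, are a little off and sometimes report something else, mostly with a low value. They report only what shows in the picture. A call takes as long as a camera call. They do not tell look-alikes from the thing itself.
- masks_of(camera, target): "pixels" (400x640 bool, what is visible of it) and "extent" ([left, top, right, bottom] in pixels, round what is visible of it).
The state is a dict: "t": time; "joint_positions": joint angles; "qd": joint speeds; "effort": joint torques, N m; "position": TCP position; "tool_rot": TCP orientation; "force": force on the tool from outside, world axes, zero at the start; "torque": the same for the moment, N m; "grip_width": finger opening in mm; "finger_force": force on a finger pad.
Only numpy, scipy, OpenCV 4.12 (cv2) and the standard library are available. Lean on these libraries where they do the work, as an engineer would, in place of code of your own. Each camera call takes 0.05 s, during which the arm holds its last target. There are 200 camera calls.

TASK

Draw the rack's shelf out until the red lock button clicks up through the deck, then stand all the seasoning jars from the table upright on the drawn-out shelf, and let go. The shelf must stay locked out, and the tomato and the prep bowl must be left where they are.

Things in the scene. Friction and masses are not known exactly. Their poses are not given: they have to be found in the camera images.
- rack: the extending seasoning rack's housing, fixed to the table: a flat steel sleeve with black side cheeks, 210 mm deep (its x), 182 mm wide (its y), deck top 40 mm above the table. Origin: on the table under the middle of its front edge; the housing lies on its +x side, and its shelf slides out of the front towards its -x
- shelf (a joint): how far the aluminium pull-out shelf has been drawn out, m: 0 closed, about 0.150 fully out (end stop at 0.151). It takes 3 to 6 N to slide, by its bar handle, and stays where it is left; once the lock button is up it cannot be pushed back
- shelf_mid (a point): middle of the drawn-out shelf's floor, on its top face, 18 mm above the table; moves with the shelf. x points back towards the housing, y across, z up. Fully out, the free floor runs 97 mm towards the housing's front edge (x +97) and 97 mm to the handle bar (x -97), and 76 mm either side (y); lips 8 mm high run along both sides and the outer end. There is room for six jars in three rows of two.
- shelf_handle (a point): centre of the shelf's black bar handle: a level round bar 12 mm thick and 80 mm long (along the shelf's y) on two end posts, 50 mm above the table and 32 mm above the shelf floor, near its outer end; when closed it stands 50 mm out from the housing's front edge. Axes as shelf_mid; pulled straight along -x
- lock_button (a joint): how far the red spring lock button has risen, m: about 0 while the deck holds it down inside the housing, about 0.0125 when it has clicked up through the deck's hole and locks the shelf; it clicks by itself as the shelf reaches full extension (over about 0.148)
- button_top (a point): top of the red round lock button (14 mm across), carried by the shelf; hidden under the deck at first; when clicked out it stands 8 mm proud of the deck, 20 mm behind the middle of the front edge
- jar_red: seasoning jar with a red screw cap: glass body 54 mm across, with a heavy base, straight up to z 45 mm, with a white label and a red stripe; cap 48 mm across from z 49 to 70 mm; 70 mm tall overall, about 0.2 kg. Origin: centre of its underside, z up along the jar. It may be absent (None from the start)
- jar_yellow: seasoning jar with a yellow screw cap: glass body 54 mm across, with a heavy base, straight up to z 45 mm, with a white label and a yellow stripe; cap 48 mm across from z 49 to 70 mm; 70 mm tall overall, about 0.2 kg. Origin: centre of its underside, z up along the jar. It may be absent (None from the start)
- jar_green: seasoning jar with a green screw cap: glass body 54 mm across, with a heavy base, straight up to z 45 mm, with a white label and a green stripe; cap 48 mm across from z 49 to 70 mm; 70 mm tall overall, about 0.2 kg. Origin: centre of its underside, z up along the jar. It may be absent (None from the start)
- jar_black: seasoning jar with a black screw cap: glass body 54 mm across, with a heavy base, straight up to z 45 mm, with a white label and a black stripe; cap 48 mm across from z 49 to 70 mm; 70 mm tall overall, about 0.2 kg. Origin: centre of its underside, z up along the jar. It may be absent (None from the start)
- jar_blue: seasoning jar with a blue screw cap: glass body 54 mm across, with a heavy base, straight up to z 45 mm, with a white label and a blue stripe; cap 48 mm across from z 49 to 70 mm; 70 mm tall overall, about 0.2 kg. Origin: centre of its underside, z up along the jar. It may be absent (None from the start)
- plates_top (a point): centre of the top of a fixed stack of white plates, 330 mm across and about 170 mm tall, on the table between the robot and the rack's housing; keep arm and hand clear of it, above all near the inner, robot-side corner of the shelf
- prep_bowl: bystander: steel prep bowl, 125 mm across, 47 mm tall, standing on the rack's deck about 125 mm behind the front edge; origin: centre of its underside
- tomato: bystander: a tomato, 69 mm across, 71 mm tall, on the table beyond the jars; origin: centre of its underside
Not all that is in view belongs to the job. There is more than one size of the jar_green; the one meant has the size given above. Several things look just like the jar_yellow: the one meant starts farthest from the robot's base.

How it is judged (in metres and radians):
On the way:
1. the shelf is fully drawn out and its red lock button has clicked up (value of joint shelf above 0.144 m and value of joint lock_button above 0.009 m), for 0.2 s.
At the end, for the whole second after the job is handed in: The shelf is fully out (over 144 mm) with the lock button up (over 9 mm), and every seasoning jar present stands on the shelf floor (underside within 6 mm of the floor, axis within 85 mm along and 60 mm across of the shelf's middle), within 0.12 rad of upright and at rest (all of step 1 and x of jar_red in the frame of shelf_mid between -0.085 and 0.085 m and y of jar_red in the frame of shelf_mid between -0.06 and 0.06 m and z of jar_red in the frame of shelf_mid between -0.006 and 0.006 m and angle between each of jar_red, jar_yellow, jar_green, jar_black, jar_blue's own z axis and vertical below 0.12 rad and linear speed of each of jar_red, jar_yellow, jar_green, jar_black, jar_blue below 0.03 m/s and x of jar_yellow in the frame of shelf_mid between -0.085 and 0.085 m and y of jar_yellow in the frame of shelf_mid between -0.06 and 0.06 m and z of jar_yellow in the frame of shelf_mid between -0.006 and 0.006 m and x of jar_green in the frame of shelf_mid between -0.085 and 0.085 m and y of jar_green in the frame of shelf_mid between -0.06 and 0.06 m and z of jar_green in the frame of shelf_mid between -0.006 and 0.006 m and x of jar_black in the frame of shelf_mid between -0.085 and 0.085 m and y of jar_black in the frame of shelf_mid between -0.06 and 0.06 m and z of jar_black in the frame of shelf_mid between -0.006 and 0.006 m and x of jar_blue in the frame of shelf_mid between -0.085 and 0.085 m and y of jar_blue in the frame of shelf_mid between -0.06 and 0.06 m and z of jar_blue in the frame of shelf_mid between -0.006 and 0.006 m); the robot touches nothing.
It fails at once if the prep bowl is moved more than 30 mm (distance of prep_bowl from where it was at the start of the episode above 0.03 m).
It fails at once if the tomato is moved more than 30 mm (distance of tomato from where it was at the start of the episode above 0.03 m).
Of jar_red, jar_yellow, jar_green, jar_black, jar_blue only 4 to 5 are there at a start; the rules pass over those that are not, and their reading is None.
At some moment in a run one of jar_red, jar_yellow, jar_green, jar_black, jar_blue may be knocked a few centimetres aside while the robot is not near it.
It also fails if it takes over 192 s, if anything falls off the work surface, if the arm or the gripper's body presses on something with over 40 N, if the wrist force passes 120 N, or if a joint passes its speed limit or range.

## Working session

There is one attempt and no reset: what is moved stays moved. The work goes in short steps, Python scripts to look and compute and a tool call to move; the robot and the scene stay as the last step left them, time stands still between calls to the robot, and variables do not carry over. Pictures are saved under pics/ and viewed, at most 14 in all, crops included, and the job is handed in when it is done.

Besides the shell and the picture viewer there is one more tool, called after "Call:" as name(argument=value, ...), one argument or row to a line, values as JSON. apply_moves: Moves the arm, as the interface text tells. Its arguments: {"type":"object","properties":{"targets":{"type":"array","items":{"type":"array","items":{"type":"array","items":{"type":"number"}}}},"grip_force":{"type":"number"}},"required":["targets"]}

```bash
ls; mkdir -p pics
python3 - <<'E'
from plant import sensors, imaging, masks_of, robot
import cv2, numpy as np
s=sensors.sense(); print(s['t'],s['position'],s['tool_rot'],s['grip_width'])
ims=[]
for c in ['scene','side']:
    d=imaging.camera(c); cv2.imwrite(f'pics/{c}0.png',d['img'][:,:,::-1])
    print(c,np.round(d['camera_matrix'],1).tolist(),np.round(d['dist_coeffs'],3).tolist(),np.round(d['extrinsics'],3).tolist())
    for n in ['jar_red','jar_yellow','jar_green','jar_black','jar_blue','shelf_handle','rack','tomato','prep_bowl']:
        print(n,[(round(float(m['p']),2),[int(x) for x in m['extent']]) for m in masks_of(c,n)])
E
```

```text
pics
0.0 [170.20476065 522.73152406 204.9041957 ] [[-9.50861716e-01  3.09615609e-01 -4.15600259e-04]
 [ 3.09615878e-01  9.50861161e-01 -1.02988897e-03]
 [ 7.63084437e-05 -1.10795843e-03 -9.99999383e-01]] 94.2722421286113
scene [[424.4, 0.0, 313.6], [0.0, 424.4, 197.4], [0.0, 0.0, 1.0]] [-0.088, 0.0, 0.0, 0.0, 0.0] [[0.92, -0.391, 0.014, -495.042], [-0.267, -0.656, -0.706, 248.477], [0.285, 0.646, -0.708, 1028.42], [0.0, 0.0, 0.0, 1.0]]
jar_red [(0.18, [303, 190, 368, 229])]
jar_yellow [(0.34, [279, 234, 303, 267])]
jar_green [(0.84, [254, 290, 269, 314]), (0.66, [280, 231, 302, 267]), (0.66, [248, 257, 263, 280])]
jar_black [(0.93, [290, 269, 309, 300])]
jar_blue [(0.32, [291, 269, 311, 299])]
shelf_handle [(0.9, [308, 197, 369, 227])]
rack [(0.62, [283, 150, 369, 226])]
tomato [(0.5, [407, 246, 430, 261])]
prep_bowl [(0.9, [295, 146, 337, 178]), (0.31, [282, 150, 369, 228])]
side [[480.9, 0.0, 326.5], [0.0, 480.9, 196.2], [0.0, 0.0, 1.0]] [-0.045, 0.0, 0.0, 0.0, 0.0] [[0.853, 0.522, 0.003, -469.492], [0.371, -0.602, -0.707, -120.258], [-0.367, 0.604, -0.708, 1345.208], [0.0, 0.0, 0.0, 1.0]]
jar_red [(0.33, [251, 275, 284, 317])]
jar_yellow [(0.98, [209, 258, 236, 298]), (0.8, [173, 245, 205, 277]), (0.43, [329, 204, 402, 257])]
jar_green [(0.76, [231, 197, 250, 227]), (0.69, [268, 202, 290, 237]), (0.59, [201, 217, 218, 243])]
jar_black [(0.57, [230, 230, 253, 264])]
jar_blue [(0.72, [250, 277, 284, 313])]
shelf_handle [(0.6, [331, 200, 402, 257])]
rack [(0.75, [328, 167, 447, 253])]
tomato [(0.96, [338, 310, 380, 351]), (0.29, [209, 259, 238, 300])]
prep_bowl [(0.91, [375, 151, 423, 192])]
```

View pics/scene0.png

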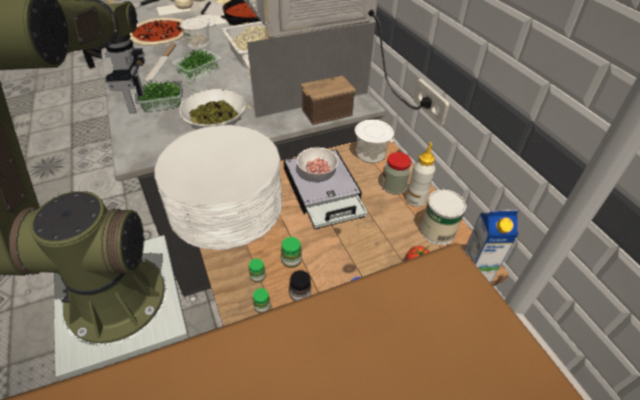

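View pics/side0.png

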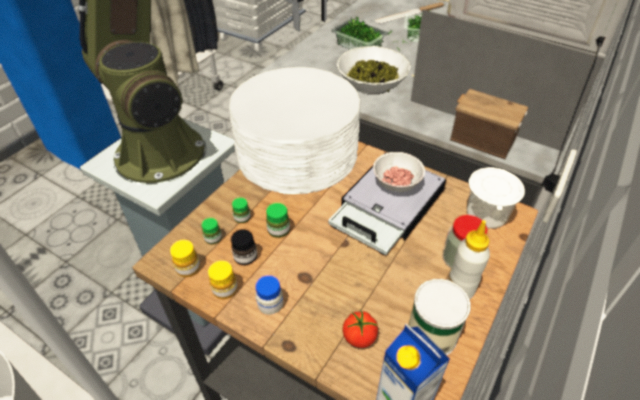

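The side view shows yellow caps at (183,257) and (221,278), and green caps at (277,219) (big), (241,209) and (211,231) (small). Black is at (243,246) and blue at (268,293). A red-capped container stands at (466,240) by the bottles. The rack is at about (390,200) with its handle at (360,230), and the tomato is at (360,330). Next I'll take a close crop and fit the model.

```bash
cat > h.py <<'E'
import numpy as np, cv2
from plant import sensors, imaging, masks_of, robot
from scipy.optimize import least_squares
def proj(d,P):
    E=np.array(d['extrinsics']); rv=cv2.Rodrigues(E[:3,:3].copy())[0]
    return cv2.projectPoints(np.asarray(P,float).reshape(-1,3),rv,E[:3,3].copy(),np.array(d['camera_matrix']),np.array(d['dist_coeffs'],float))[0].reshape(-1,2)
def ray(d,uv,z):
    n=cv2.undistortPoints(np.array([[uv]],float),np.array(d['camera_matrix']),np.array(d['dist_coeffs'],float)).ravel()
    E=np.array(d['extrinsics']);R=E[:3,:3];c=-R.T@E[:3,3];v=R.T@np.array([n[0],n[1],1]);return c+v*(z-c[2])/v[2]
th=np.linspace(0,2*np.pi,40)
def cyl(x,y,z0=0,s=1):
    return np.vstack([np.c_[x+s*r*np.cos(th),y+s*r*np.sin(th),0*th+z0+s*z] for r,z in [(27,0),(27,45),(24,49),(24,70)]])
def ext(p): return np.r_[p.min(0),p.max(0)]
def fitjar(d,e,z0=0,size=True):
    e=np.array(e,float); x0=ray(d,[(e[0]+e[2])/2,(e[1]+e[3])/2],z0+35)
    f=lambda q: ext(proj(d,cyl(q[0],q[1],z0,q[2] if size else 1)))-e
    r=least_squares(f,[x0[0],x0[1],1.] if size else x0[:2]); return np.round(r.x,2),round(float(np.abs(r.fun).max()),1)
E
python3 - <<'E'
from h import *
d=imaging.camera('side'); im=d['img'][:,:,::-1]
cv2.imwrite('pics/rack.png',cv2.resize(im[140:275,320:500],None,fx=4,fy=4,interpolation=cv2.INTER_CUBIC))
cv2.imwrite('pics/jars.png',cv2.resize(im[185:325,160:300],None,fx=4,fy=4,interpolation=cv2.INTER_CUBIC))
for n in ['jar_red','jar_yellow','jar_green','jar_black','jar_blue']:
    for m in masks_of('side',n):
        print(n,round(float(m['p']),2),np.array(m['extent']).astype(int),fitjar(d,np.array(m['extent'])))
E
```

```text
jar_red 0.45 [327 201 405 259] (array([654.37,  -1.46,   1.97]), 14.4)
jar_yellow 0.9 [172 242 202 279] (array([ 350.87, -254.6 ,    0.96]), 0.4)
jar_yellow 0.58 [208 261 235 300] (array([ 448.1 , -254.71,    0.96]), 0.8)
jar_green 0.88 [266 201 290 238] (array([450.96, -53.95,   1.01]), 0.1)
jar_green 0.72 [235 197 249 226] (array([355.26, -70.87,   0.73]), 2.1)
jar_green 0.59 [201 218 219 243] (array([ 329.39, -157.93,    0.68]), 0.3)
jar_black 0.98 [229 227 257 265] (array([ 431.72, -159.7 ,    1.01]), 0.3)
jar_blue 0.55 [250 273 284 317] (array([ 554.47, -236.17,    1.12]), 1.3)
```

View pics/rack.png

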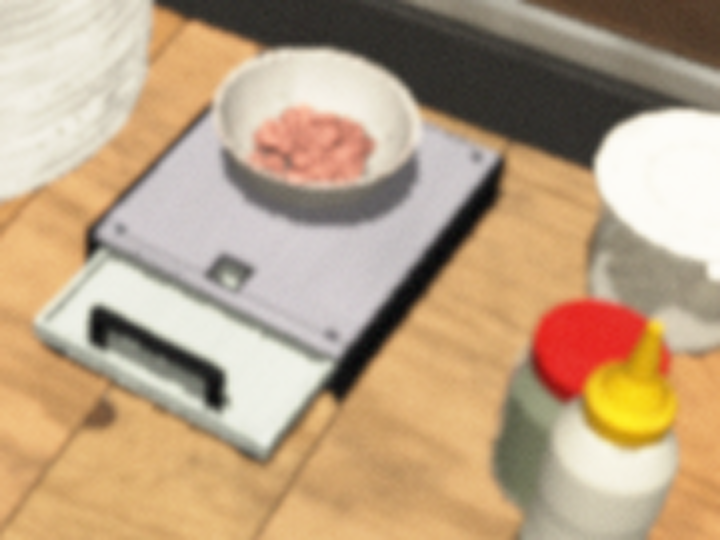

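View pics/jars.png

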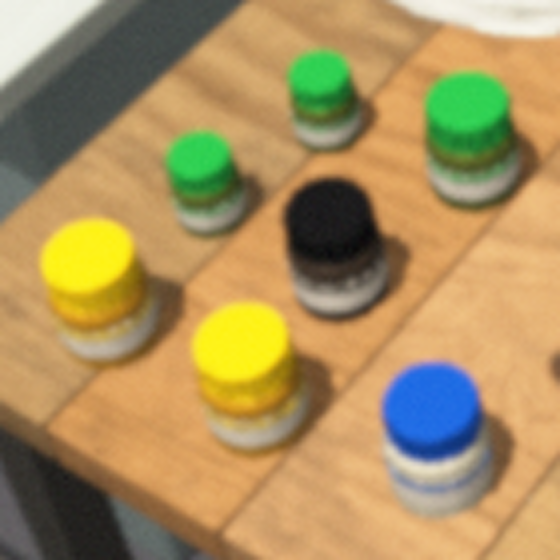

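The rack crop shows the deck corners at (90,240), (342,355), (503,155) and (212,108), and the handle bar from (95,315) to (222,378).

- **Red:** the red-capped container is far larger than 54 mm and has no label, so it is a decoy and jar_red is absent.
- **Green:** of the jars at full-image (277,219), (241,209) and (211,231), only the one at (277,219) is full size. The others are 0.7 scale.
- **Yellow:** of (183,257) and (221,278), I choose (221,278) because it is farther from the base.

The jars crop confirms these choices.

Run:
```python
from h import *
d=imaging.camera('side')
px=np.array([[90,240],[342,355],[503,155],[212,108]])/4+[320,140]-0.4
# model: front +y/-y? corners in rack frame (x back, y)
def w(q,P): 
    c,s=np.cos(q[2]),np.sin(q[2]); P=np.array(P,float); return np.c_[q[0]+c*P[:,0]-s*P[:,1],q[1]+s*P[:,0]+c*P[:,1],P[:,2]]
pts=[(0,91,40),(0,-91,40),(210,-91,40),(210,91,40)]
r0=[ray(d,p,40) for p in px]; print(np.round(r0))
m=(r0[0]+r0[1])/2; v=r0[2]-r0[1]
r=least_squares(lambda q:(proj(d,w(q,pts))-px).ravel(),[m[0],m[1],np.arctan2(v[1],v[0])]);q=r.x
print('rack',q,np.round(r.fun,1))
h=(np.array([[95,318],[222,380]])/4+[320,140]-0.4); hh=[ray(d,p,50) for p in h]; print('handle ends',np.round(hh),'mid',(hh[0]+hh[1])/2)
print('handle pred',w(q,[(-50,0,50)]),'shelf axes -x',-np.cos(q[2]),-np.sin(q[2]))
c=imaging.camera('scene'); print(proj(c,w(q,pts)))
print(robot, [a for a in dir(robot) if a[0]!='_'])
for e in [[209,258,236,298],[250,277,284,313],[267,201,290,238]]: print(fitjar(d,e,size=False))
# red decoy
print([proj(d,cyl(x,y)).ptp(0) if 0 else None for x,y in [(0,0)]])
```

```text
[[547.  77.  40.]
 [716.  73.  40.]
 [733. 280.  40.]
 [554. 223.  40.]]
rack [637.13820503  62.41113827   1.58551811] [ -3.8   3.9   3.    4.6  -3.7   0.4   4.6 -11.7]
handle ends [[586.  16.  50.]
 [670.  12.  50.]] mid [627.89446225  13.97014559  50.        ]
handle pred [[637.87426739  12.41655644  50.        ]] shelf axes -x 0.01472124722658862 -0.9998916365687303
[[308.04525267 209.50704911]
 [364.77944311 191.85899835]
 [333.79878499 150.46858127]
 [281.56157204 164.63916258]]
<Robot object at 0x7f64235c4050> ['Unreachable', 'grip_point_offset']
(array([ 446.02, -249.28]), 1.3)
(array([ 550.49, -234.03]), 3.0)
(array([450.17, -52.24]), 0.6)
[None]
```

Run:
```python
from h import *
D={}
for c in ['side','scene']: D[c]=imaging.camera(c)
E={'side':[[230,71,360,None]],'scene':[[156,130,281,None]]}
def f(q):
    o=[]
    for c in D:
        P=np.c_[q[0]+165*np.cos(th),q[1]+165*np.sin(th),0*th+q[2]]; e=ext(proj(D[c],P)); t=E[c][0]
        o+=[e[0]-t[0],e[1]-t[1],e[2]-t[2]]
    return o
r=least_squares(f,[430,200,170]);print('plates',r.x,np.round(r.fun,1))
for c in D:
    for m in masks_of(c,'shelf_handle')[:1]:
        M=m['pixels']; im=D[c]['img'].astype(int)
        dark=M&(im.max(2)<70); ys,xs=np.nonzero(dark); print(c,dark.sum(),xs.min(),xs.max(),ys.min(),ys.max(),ray(D[c],[xs.mean(),ys.mean()],45))
        i,j=xs.argmin(),xs.argmax(); print(ray(D[c],[xs[i],ys[i]],45),ray(D[c],[xs[j],ys[j]],45))
s=cv2.resize(D['scene']['img'][140:235,270:385,::-1],None,fx=6,fy=6,interpolation=cv2.INTER_CUBIC);cv2.imwrite('pics/rs.png',s)
```

```text
plates [340.47923994 189.6676941  168.93677073] [-0.6  1.3  0.3  0.  -1.4 -0.5]
side 153 343 375 217 241 [626.93382982  16.19450524  45.        ]
[581.48055171  22.16515943  45.        ] [668.45224945  15.1520544   45.        ]
scene 111 305 355 206 220 [621.79298386  17.22415369  45.        ]
[541.56415161  72.54285328  45.        ] [670.79668364  15.50189216  45.        ]
```

View pics/rs.png

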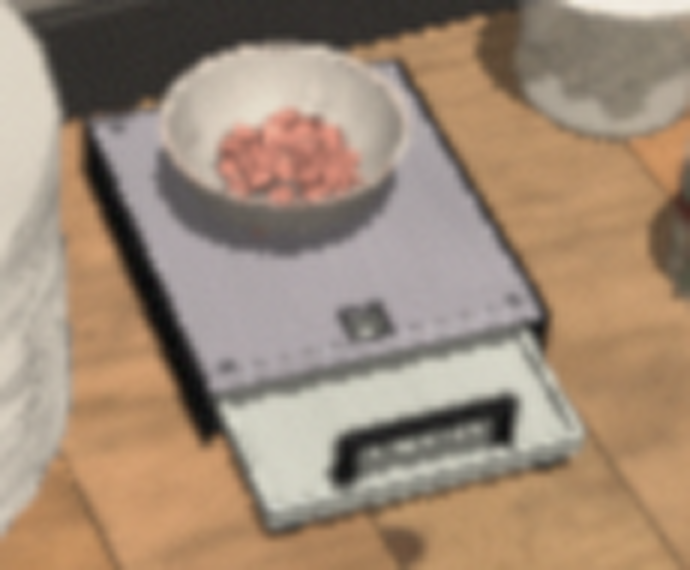

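The scene crop shows the deck corners at (90,122), (205,398), (545,318) and (405,62), and the handle bar from (345,442) to (510,403).

Run:
```python
from h import *
A=imaging.camera('side');B=imaging.camera('scene')
a=np.array([[90,240],[342,357],[503,155],[97,316],[220,372]])/4+[320,140]-.4
b=np.array([[205,395],[547,318],[403,62],[90,122],[345,442],[510,403]])/6+[270,140]-.4
def w(q,P): 
    c,s=np.cos(q[2]),np.sin(q[2]); P=np.array(P,float); return np.c_[q[0]+c*P[:,0]-s*P[:,1],q[1]+s*P[:,0]+c*P[:,1],P[:,2]]
F,G,H,I=(0,91,40),(0,-91,40),(210,-91,40),(210,91,40); hl,hr=(-50,38,50),(-50,-38,50)
r=least_squares(lambda q:np.r_[(proj(A,w(q,[F,G,H,hl,hr]))-a).ravel(),(proj(B,w(q,[F,G,H,I,hl,hr]))-b).ravel()],[630,65,1.55],loss='soft_l1')
q=r.x;print(q,np.round(r.fun,1));print(w(q,[(-50,0,50),(-200,0,50),(-103,0,18)]))
s=sensors.sense();print(s['position'],s['joint_positions'])
```

```text
[630.4234323   69.88982038   1.50226368] [-2.9 -0.9  0.2  3.   0.1  2.   2.2 -0.9 -0.4 -0.3  0.1  1.1  1.9 -0.1
  0.  -0.1 -1.3  1.1  0.6 -1.1 -1.6 -0.9]
[[ 626.9994816    20.00719252   50.        ]
 [ 616.72762952 -129.64069104   50.        ]
 [ 623.37009387  -32.868393     18.        ]]
[170.2762575  522.96521251 205.43021213] [ 1.18943155e+00  2.99930970e-01  1.52099616e+00 -7.83735535e-06
  1.32071246e+00 -6.65973933e-02]
```

Call:
apply_moves(
  targets=[
    [[0, 0, -0.123, 0, 0, -25, 60], [0, 0, -0.123, 0, 0, -25, 60], [0, 0, 0, -35, -33.7, 0, 53], [0, 0, 0, -35, -33.7, 0, 53], [0, 0, 0, -35, -33.7, 0, 53], [0, 0, 0, -35, -33.7, 0, 53], [0, 0, 0, -35, -33.7, 0, 53], [0, 0, 0, -35, -33.7, 0, 53], [0, 0, 0, -35, -33.7, 0, 53], [0, 0, 0, -35, -33.7, 0, 53]],
  ],
)

```text
t: 2.7
position: [432.1, 233.0, 255.7]
tool_rot: [[-0.998, 0.069, 0.001], [0.069, 0.998, 0.0], [-0.0, 0.0, -1.0]]
force: [0.7, 1.2, 0.1]
grip_width: 49.9
finger_force: 0.0
```

Call:
apply_moves(
  targets=[
    [[0, 0, 0, -35, -33.7, 0, 53], [0, 0, 0, -35, -33.7, 0, 53], [0, 0, 0, -35, -33.7, 0, 53], [0, 0, 0, -35, -33.7, 0, 53], [0, 0, 0, -35, -33.7, 0, 53], [0, 0, 0, 0, 0, 0, 53], [0, 0, 0, 0, 0, 0, 53]],
  ],
)

```text
t: 3.4
position: [594.2, 54.1, 254.8]
tool_rot: [[-0.998, 0.07, -0.001], [0.07, 0.998, 0.0], [0.001, 0.0, -1.0]]
force: [0.1, -0.0, 0.1]
grip_width: 49.6
finger_force: 0.0
```

```bash
cat >> h.py <<'E'
def to(p,yaw=None):
    s=sensors.sense(); R=np.array(s['tool_rot']); t=np.array(s['position'])
    print('at',np.round(t,1),'tool y yaw',round(float(np.arctan2(R[1,1],R[0,1])),3),'zaxis',np.round(R[:,2],3),'t',round(s['t'],1),'w',round(s['grip_width'],1),'F',np.round(s['force'],1),'j',np.round(s['joint_positions'],2)); print('shift',np.round(R.T@(np.array(p)-t),1))
E
python3 - <<'E'
from h import *
d=imaging.camera('wrist'); cv2.imwrite('pics/w1.png',d['img'][:,:,::-1])
E=d['extrinsics'];print(np.round(d['camera_matrix'],1).tolist(),'cam at',-E[:3,:3].T@E[:3,3])
m=masks_of('wrist','shelf_handle'); print([(x['p'],x['extent']) for x in m])
M=m[0]['pixels']&(d['img'].max(2)<70)
ys,xs=np.nonzero(M); r=cv2.minAreaRect(np.c_[xs,ys].astype(np.float32)); b=cv2.boxPoints(r)
print(r,np.round([ray(d,p,50) for p in b]),ray(d,r[0],50))
print(proj(d,[(630,70,40),(627,20,50),(617,-130,50)]))
to((627,20,45))
E
```

```text
[[308.0, 0.0, 319.1], [0.0, 308.0, 198.0], [0.0, 0.0, 1.0]] cam at [524.03694618  58.53762004 434.89819358]
[(0.71, [287.0, 140.7, 361.1, 254.9]), (0.46, [284.8, 129.6, 501.6, 263.9])]
((291.5269470214844, 202.4813232421875), (71.0064468383789, 10.161956787109375), 88.9583740234375) [[577.  13.  50.]
 [578.  26.  50.]
 [673.  19.  50.]
 [672.   6.  50.]] [623.62349114  16.19239309  50.        ]
[[333.00763648 202.42414601]
 [294.69221014 204.7943818 ]
 [179.36450755 205.18205155]]
at [593.6  55.4 255.5] tool y yaw 1.503 zaxis [-0.  0. -1.] t 3.5 w 49.8 F [-0.9  0.1  0.6] j [ 0.03  0.37  1.31  0.    1.46 -1.47]
shift [-35.7 -33.1 210.5]
```

View pics/w1.png

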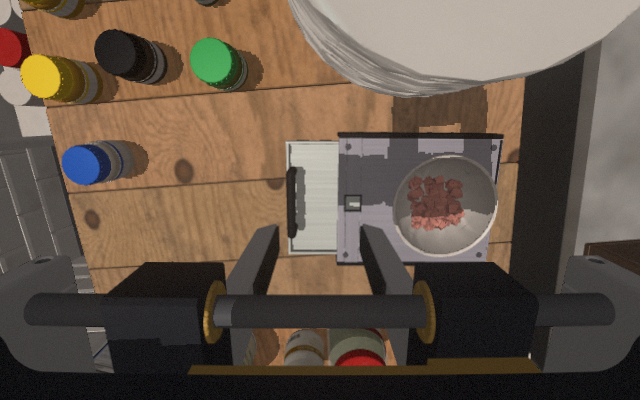

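The wrist view shows the rack square to the image: the handle bar is at (291,202), the bowl is on the deck at (445,205), and the jars are at upper left. A red cap at (10,47) lies at the image edge, so I'll check whether it is on the table while descending to the handle.

Call:
apply_moves(
  targets=[
    [[0, 0, 0, -34, -36, 0, 53], [0, 0, 0, 0, 0, 45, 53], [0, 0, 0, 0, 0, 45, 53], [0, 0, 0, 0, 0, 45, 53], [0, 0, 0, 0, 0, 45, 53], [0, 0, 0, 0, 0, 40, 53], [0, 0, 0, 0, 0, 0, 53], [0, 0, 0, 0, 0, 0, 0], [0, 0, 0, 0, 0, 0, 0], [0, 0, 0, 0, 0, 0, 0]],
  ],
  grip_force=30,
)

```text
t: 4.5
position: [626.6, 16.6, 38.0]
tool_rot: [[-0.998, 0.068, 0.004], [0.068, 0.998, -0.0], [-0.004, 0.0, -1.0]]
force: [-0.2, -0.2, -0.4]
grip_width: 29.3
finger_force: 0.0
```

Run:
```python
from h import *
import cv2
# red cap seen in w1 at (10,47), camera at (524,58.5,434.9), downward; scale by simple geometry
f=308.;u,v=10-319,47-198
# tool-x is image -y? image right = +world y ; image down = +world x
for z in (0,70): h=434.9-z; print(z,524+v*h/f+0,58.5+u*h/f)
to((0,0,0))
```

```text
0 310.78603896103897 -377.812012987013
70 345.1042207792208 -307.5847402597402
at [626.6  16.6  38. ] tool y yaw 1.502 zaxis [ 0.004 -0.    -1.   ] t 4.5 w 29.3 F [-0.2 -0.2 -0.4] j [-0.03  0.64  1.44  0.    1.06 -1.53]
shift [624.2 -59.4  35.7]
```

Call:
apply_moves(
  targets=[
    [[0, 0, 0, 0, 0, 0, 0], [0, 0, 0, 0, 0, 0, 0], [0, 0, 0, 0, 0, 0, 0], [0, 0, 0, 0, 0, 0, 0], [0, 0, 0, 0, -8, 0, 0], [0, 0, 0, 0, -12, 0, 0], [0, 0, 0, 0, -15, 0, 0], [0, 0, 0, 0, -15, 0, 0], [0, 0, 0, 0, -15, 0, 0], [0, 0, 0, 0, -15, 0, 0]],
  ],
  grip_force=30,
)

```text
t: 5.5
position: [620.1, -63.0, 36.2]
tool_rot: [[-0.998, 0.068, 0.0], [0.068, 0.998, 0.001], [-0.0, 0.001, -1.0]]
force: [-2.4, 7.2, 8.6]
grip_width: 11.2
finger_force: 30.0
```

Call:
apply_moves(
  targets=[
    [[0, 0, 0, 0, -15, 0, 0], [0, 0, 0, 0, -15, 0, 0], [0, 0, 0, 0, -15, 0, 0], [0, 0, 0, 0, -12, 0, 0], [0, 0, 0, 0, -8, 0, 0], [0, 0, 0, 0, -4, 0, 0], [0, 0, 0, 0, -2, 0, 0], [0, 0, 0, 0, -1, 0, 0], [0, 0, 0, 0, 0, 0, 0]],
  ],
)

```text
t: 6.4
position: [615.5, -126.0, 36.0]
tool_rot: [[-0.998, 0.066, -0.001], [0.066, 0.998, 0.013], [0.002, 0.013, -1.0]]
force: [-2.6, 59.0, 15.2]
grip_width: 13.4
finger_force: 30.0
```

Call:
apply_moves(
  targets=[
    [[0, 0, 0, 0, 1.5, 0, 0], [0, 0, 0, 0, 1.5, 0, 0], [0, 0, 0, 0, 0, 0, 53], [0, 0, 0, 0, 0, 0, 53], [0, 0, 0, 0, 0, 0, 53], [0, 0, 0, 0, 0, 0, 53], [0, 0, 0, 0, 0, -45, 60], [0, 0, 0, 0, 0, -45, 60], [0, 0, 0, 0, 0, -45, 70], [0, 0, 0, 0, 0, -45, 70]],
  ],
)

```text
t: 7.4
position: [614.9, -132.7, 217.3]
tool_rot: [[-0.998, 0.069, -0.0], [0.069, 0.998, -0.0], [0.0, -0.0, -1.0]]
force: [0.7, -0.4, 0.8]
grip_width: 65.0
finger_force: 0.0
```

Run:
```python
from h import *
d=imaging.camera('wrist'); cv2.imwrite('pics/w2.png',d['img'][:,:,::-1])
np.savez('w2',**{k:np.array(d[k]) for k in ['camera_matrix','dist_coeffs','extrinsics']})
for n in ['lock_button','shelf_handle','jar_yellow','jar_green','jar_black','jar_blue','jar_red','tomato','rack']:
    for m in masks_of('wrist',n): 
        e=np.array(m['extent']); print(n,round(float(m['p']),2),e.astype(int),fitjar(d,e) if n[:3]=='jar' else np.round(ray(d,[(e[0]+e[2])/2,(e[1]+e[3])/2],50)))
to((0,0,0))
```

```text
lock_button 0.41 [319 113 520 243] [617. -17.  50.]
shelf_handle 0.87 [319 115 517 243] [617. -18.  50.]
jar_yellow 0.82 [157   3 232  68] (array([ 448.52, -254.09,    1.  ]), 1.7)
jar_green 0.86 [351   0 414  59] (array([455.86, -53.41,   0.93]), 3.5)
jar_green 0.36 [503 176 517 188] (array([6.3910e+02, 1.1548e+02, 2.1000e-01]), 0.7)
jar_green 0.18 [321 113 522 241] (array([597.27, -41.74,   2.4 ]), 16.8)
jar_black 0.62 [252   1 305  48] (array([ 441.43, -164.34,    0.79]), 5.5)
jar_blue 0.81 [202 110 258 163] (array([ 555.95, -229.59,    1.  ]), 2.3)
tomato 0.98 [253 253 304 297] [ 728. -191.   50.]
rack 0.74 [320 105 638 253] [622.  52.  50.]
at [ 615.  -132.3  214.3] tool y yaw 1.502 zaxis [-0.002  0.    -1.   ] t 7.9 w 65.7 F [-0.1 -0.6  0. ] j [-0.27  0.47  1.26 -0.    1.41 -1.77]
shift [622.3  89.5 215.4]
```

View pics/w2.png

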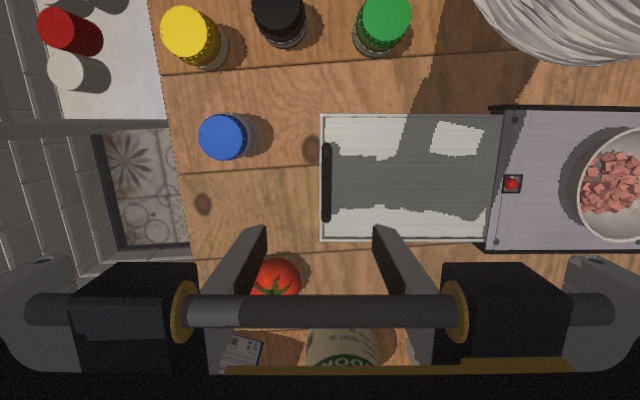

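The wrist view shows the red button up in the deck hole at (512,184), with the shelf out and the handle at (326,183). Blue is at (222,137), yellow (190,32), black (279,12) and green (384,22). The red and white items at (70,32) stand off the table on another surface.

Run:
```python
from h import *
z=dict(np.load('w2.npz'))
c,s=np.cos(1.502),np.sin(1.502); X=np.array([c,s,0]);Y=np.array([-s,c,0])
h=ray(z,(326,183),50); print('handle',h,'button',ray(z,(512,184),48),'corners lip',[np.round(ray(z,p,26)) for p in [(320,114),(320,241)]],'deck front edge',[np.round(ray(z,p,40)) for p in [(504,110),(487,249),(489,180)]])
print('mid from handle',h+97*X)
for n,uv in dict(yellow=(190,32),black=(279,12),green=(384,22),blue=(222,137)).items(): print(n,np.round(ray(z,uv,70)))
to((555,-232,130))
```

```text
handle [ 614.53540646 -124.80304745   50.        ] button [631.02657646  92.01596651  48.        ] corners lip [array([ 537., -126.,   26.]), array([ 695., -137.,   26.])] deck front edge [array([547.,  81.,  40.]), array([715.,  72.,  40.]), array([626.,  69.,  40.])]
mid from handle [621.2033874  -28.03250425  50.        ]
yellow [ 451. -248.   70.]
black [ 440. -159.   70.]
green [456. -59.  70.]
blue [ 554. -230.   70.]
at [ 615.  -132.3  214.3] tool y yaw 1.502 zaxis [-0.002  0.    -1.   ] t 7.9 w 65.7 F [-0.1 -0.6  0. ] j [-0.27  0.47  1.26 -0.    1.41 -1.77]
shift [  52.9 -103.7   84.3]
```

Call:
apply_moves(
  targets=[
    [[0, 0, 0, 18, -35, 0, 80], [0, 0, 0, 18, -34, 0, 80], [0, 0, 0, 17, -34, 0, 80], [0, 0, 0, 0, 0, 42, 80], [0, 0, 0, 0, 0, 42, 80], [0, 0, 0, 0, 0, 42, 80], [0, 0, 0, 0, 0, 41, 80], [0, 0, 0, 0, 0, 0, 40], [0, 0, 0, 0, 0, 0, 40], [0, 0, 0, 0, 0, 0, 40]],
  ],
  grip_force=20,
)

```text
t: 8.9
position: [556.5, -231.9, 50.9]
tool_rot: [[-0.998, 0.069, 0.003], [0.069, 0.998, -0.001], [-0.003, -0.001, -1.0]]
force: [0.6, -0.8, -0.1]
grip_width: 54.4
finger_force: 0.0
```

Call:
apply_moves(
  targets=[
    [[0, 0, 0, 0, 0, 0, 40], [0, 0, 0, 0, 0, 0, 40], [0, 0, 0, 0, 0, -10, 40], [0, 0, 0, 0, 0, -35, 40], [0, 0, 0, 0, 0, -40, 40], [0, 0, 0, 0, 0, -40, 40]],
  ],
)

```text
t: 9.5
position: [555.1, -231.2, 175.9]
tool_rot: [[-0.998, 0.069, 0.0], [0.069, 0.998, -0.0], [-0.0, -0.0, -1.0]]
force: [0.8, -0.1, -1.3]
grip_width: 47.6
finger_force: 20.0
```

Call:
apply_moves(
  targets=[
    [[0, 0, 0, -15, 42, 0, 40], [0, 0, 0, -15, 42, 0, 40], [0, 0, 0, -15, 42, 0, 40], [0, 0, 0, -15, 41, 0, 40], [0, 0, 0, -15, 41, 0, 40], [0, 0, 0, -15, 41, 0, 40], [0, 0, 0, 0, 0, 35, 40], [0, 0, 0, 0, 0, 35, 40], [0, 0, 0, 0, 0, 25, 40], [0, 0, 0, 0, 0, 6, 40]],
  ],
)

```text
t: 10.5
position: [660.9, 11.0, 70.2]
tool_rot: [[-0.998, 0.069, -0.004], [0.069, 0.998, 0.0], [0.004, -0.0, -1.0]]
force: [-0.7, -1.0, -2.1]
grip_width: 47.8
finger_force: 20.0
```

Call:
apply_moves(
  targets=[
    [[0, 0, 0, 0, 0, 2, 40], [0, 0, 0, 0, 0, 2, 40], [0, 0, 0, 0, 0, 0, 40]],
  ],
)

```text
t: 10.8
position: [662.8, 10.7, 70.0]
tool_rot: [[-0.998, 0.069, 0.002], [0.069, 0.998, -0.0], [-0.002, 0.0, -1.0]]
force: [-0.1, 0.0, -1.6]
grip_width: 47.4
finger_force: 20.0
```

Call:
apply_moves(
  targets=[
    [[0, 0, 0, 0, 0, 1, 40], [0, 0, 0, 0, 0, 1, 40], [0, 0, 0, 0, 0, 0, 40]],
  ],
)

```text
t: 11.1
position: [663.1, 10.7, 68.7]
tool_rot: [[-0.998, 0.069, 0.003], [0.069, 0.998, -0.0], [-0.003, 0.0, -1.0]]
force: [-3.5, -0.4, 10.0]
grip_width: 47.6
finger_force: 20.0
```

Call:
apply_moves(
  targets=[
    [[0, 0, 0, 0, 0, 0, 62], [0, 0, 0, 0, 0, 0, 62], [0, 0, 0, 0, 0, -30, 62], [0, 0, 0, 0, 0, -45, 62], [0, 0, 0, 0, 0, -45, 75], [0, 0, 0, 0, 0, -45, 80], [0, 0, 0, 31, -30, 0, 80], [0, 0, 0, 31, -30, 0, 80], [0, 0, 0, 31, -30, 0, 80], [0, 0, 0, 31, -30, 0, 80]],
  ],
)

```text
t: 12.1
position: [528.8, -101.1, 231.5]
tool_rot: [[-0.998, 0.068, 0.0], [0.068, 0.998, -0.0], [-0.0, -0.0, -1.0]]
force: [0.4, 0.0, 0.4]
grip_width: 75.1
finger_force: 0.0
```

```bash
cat >> h.py <<'E'
def look(names,name=None,z0=0):
    d=imaging.camera('wrist')
    if name: cv2.imwrite(f'pics/{name}.png',d['img'][:,:,::-1])
    for n in names:
        for m in masks_of('wrist',n):
            e=np.array(m['extent']); print(n,round(float(m['p']),2),e.astype(int),fitjar(d,e),fitjar(d,e,18))
    return d
E
python3 - <<'E'
from h import *
look(['jar_black','jar_yellow','jar_green','jar_blue'],'w3')
to((435,-160,150))
E
```

```text
jar_black 0.61 [236  78 290 127] (array([ 435.02, -158.84,    1.01]), 0.1) (array([ 436.05, -156.12,    0.96]), 0.1)
jar_yellow 0.92 [150  98 216 144] (array([ 448.26, -256.35,    0.97]), 0.0) (array([ 448.7 , -249.37,    0.93]), 0.0)
jar_yellow 0.68 [134   0 204  58] (array([ 348.24, -256.29,    0.92]), 1.5) (array([ 353.06, -249.31,    0.88]), 1.5)
jar_yellow 0.57 [389 268 393 288] (array([ 6.8674e+02, -6.4500e+00,  2.4000e-01]), 3.8) (array([ 6.7676e+02, -1.0390e+01,  2.3000e-01]), 3.8)
jar_yellow 0.38 [467 241 479 253] (array([6.4768e+02, 1.1078e+02, 2.1000e-01]), 0.1) (array([6.3940e+02, 1.0171e+02, 2.0000e-01]), 0.1)
jar_green 0.88 [332  85 377 136] (array([451.08, -54.84,   0.98]), 1.8) (array([451.4 , -56.67,   0.94]), 1.8)
jar_green 0.69 [235   0 279  37] (array([ 341.32, -159.15,    0.65]), 4.1) (array([ 346.44, -156.42,    0.62]), 4.1)
jar_green 0.62 [317   1 353  46] (array([353.47, -70.5 ,   0.7 ]), 1.3) (array([358.06, -71.64,   0.67]), 1.3)
at [ 530.8 -100.1  231.8] tool y yaw 1.502 zaxis [ 0.001  0.    -1.   ] t 12.3 w 75.2 F [0.3 0.2 0.3] j [-0.25  0.26  1.51  0.    1.37 -1.76]
shift [ 91.5 -66.3  81.7]
```

View pics/w3.png

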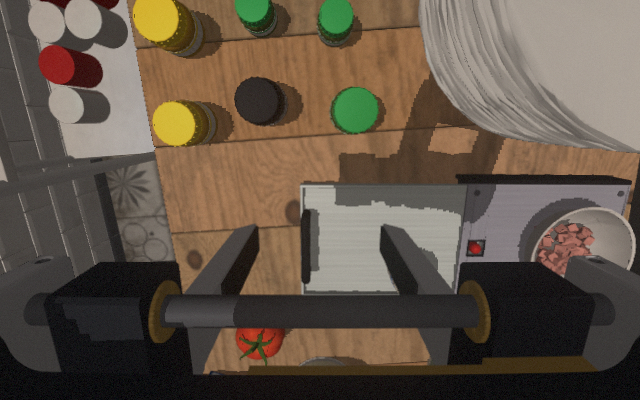

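The view shows black at (260,101), chosen yellow (181,124), big green (355,110), with the two small greens and the near yellow above. The button is still red at (475,247). Grasping black at (435,-159).

Call:
apply_moves(
  targets=[
    [[0, 0, 0, 31, -22, 0, 80], [0, 0, 0, 31, -22, 0, 80], [0, 0, 0, 30, -21, 0, 80], [0, 0, 0, 0, 0, 45, 80], [0, 0, 0, 0, 0, 45, 80], [0, 0, 0, 0, 0, 45, 80], [0, 0, 0, 0, 0, 45, 80], [0, 0, 0, 0, 0, 0, 40], [0, 0, 0, 0, 0, 0, 40], [0, 0, 0, 0, 0, 0, 40]],
  ],
)

```text
t: 13.35
position: [435.6, -159.2, 53.7]
tool_rot: [[-0.998, 0.068, 0.003], [0.068, 0.998, -0.001], [-0.003, -0.001, -1.0]]
force: [-0.0, 0.2, 0.3]
grip_width: 54.5
finger_force: 0.0
```

Call:
apply_moves(
  targets=[
    [[0, 0, 0, 0, 0, 0, 40], [0, 0, 0, 0, 0, 0, 40], [0, 0, 0, 0, 0, -10, 40], [0, 0, 0, 0, 0, -35, 40], [0, 0, 0, 0, 0, -40, 40], [0, 0, 0, 0, 0, -40, 40]],
  ],
)

```text
t: 13.95
position: [433.6, -158.6, 179.0]
tool_rot: [[-0.998, 0.069, 0.0], [0.069, 0.998, 0.0], [-0.0, 0.0, -1.0]]
force: [0.6, -0.6, -1.2]
grip_width: 47.6
finger_force: 19.9
```

```bash
python3 -c "
from h import *
to((588,16,71))"
```

```text
at [ 433.6 -158.6  179. ] tool y yaw 1.502 zaxis [ 0.  0. -1.] t 13.9 w 47.6 F [ 0.6 -0.6 -1.2] j [-0.43  0.13  1.79  0.    1.22 -1.93]
shift [-142.   184.8  108. ]
```

Call:
apply_moves(
  targets=[
    [[0, 0, 0, -28.4, 37, 0, 40], [0, 0, 0, -28.4, 37, 0, 40], [0, 0, 0, -28.4, 37, 0, 40], [0, 0, 0, -28.4, 37, 0, 40], [0, 0, 0, -28.4, 37, 0, 40], [0, 0, 0, 0, 0, 0, 40], [0, 0, 0, 0, 0, 35, 40], [0, 0, 0, 0, 0, 35, 40], [0, 0, 0, 0, 0, 25, 40], [0, 0, 0, 0, 0, 8, 40]],
  ],
)

```text
t: 14.95
position: [587.0, 15.8, 71.8]
tool_rot: [[-0.998, 0.069, -0.004], [0.069, 0.998, 0.0], [0.004, -0.0, -1.0]]
force: [-0.7, 0.2, -2.4]
grip_width: 47.6
finger_force: 20.0
```

Call:
apply_moves(
  targets=[
    [[0, 0, 0, 0, 0, 2, 40], [0, 0, 0, 0, 0, 2, 40], [0, 0, 0, 0, 0, 1, 40], [0, 0, 0, 0, 0, 0, 40]],
  ],
)

```text
t: 15.35
position: [589.5, 15.7, 71.5]
tool_rot: [[-0.998, 0.069, 0.004], [0.069, 0.998, -0.0], [-0.004, -0.0, -1.0]]
force: [-5.5, -1.3, 10.1]
grip_width: 47.4
finger_force: 20.0
```

Call:
apply_moves(
  targets=[
    [[0, 0, 0, 0, 0, 0, 62], [0, 0, 0, 0, 0, 0, 62], [0, 0, 0, 0, 0, -30, 62], [0, 0, 0, 0, 0, -45, 62], [0, 0, 0, 0, 0, -45, 75], [0, 0, 0, 0, 0, -45, 80], [0, 0, 0, 12, -30, 0, 80], [0, 0, 0, 12, -30, 0, 80], [0, 0, 0, 13, -30, 0, 80], [0, 0, 0, 13, -30, 0, 80]],
  ],
)

```text
t: 16.35
position: [529.7, -101.3, 234.2]
tool_rot: [[-0.998, 0.068, 0.001], [0.068, 0.998, -0.0], [-0.001, -0.0, -1.0]]
force: [0.2, -0.4, -0.6]
grip_width: 75.6
finger_force: 0.0
```

Run:
```python
from h import *
look(['jar_yellow','jar_green','jar_black'])
to((448,-256,52))
```

```text
jar_yellow 0.94 [136   0 204  59] (array([ 348.94, -257.08,    0.92]), 0.7) (array([ 353.73, -250.12,    0.88]), 0.7)
jar_yellow 0.86 [150  95 221 143] (array([ 447.58, -253.41,    1.03]), 1.0) (array([ 448.08, -246.61,    0.99]), 1.0)
jar_green 0.89 [313   0 352  45] (array([352.92, -73.52,   0.72]), 2.1) (array([357.54, -74.54,   0.69]), 2.1)
jar_green 0.65 [327  84 378 134] (array([450.57, -56.96,   1.03]), 0.0) (array([450.94, -58.7 ,   0.98]), 0.0)
jar_green 0.53 [524 205 635 276] (array([629.23, 225.97,   1.33]), 2.3) (array([621.84, 211.93,   1.27]), 2.3)
jar_black 0.65 [390 194 446 248] (array([594.07,  21.59,   0.99]), 0.3) (array([588.21,  16.44,   0.95]), 0.3)
jar_black 0.34 [300 182 481 294] (array([578.07, -31.95,   2.34]), 25.5) (array([572.9 , -34.77,   2.24]), 25.5)
at [ 530.4 -100.6  234.1] tool y yaw 1.501 zaxis [ 0.001 -0.    -1.   ] t 16.6 w 75.3 F [0.2 0.1 0.6] j [-0.26  0.26  1.51  0.    1.37 -1.76]
shift [  71.5 -160.8  182.1]
```

Call:
apply_moves(
  targets=[
    [[0, 0, 0, 18, -40, 0, 80], [0, 0, 0, 18, -40, 0, 80], [0, 0, 0, 18, -40, 0, 80], [0, 0, 0, 17.5, -40, 0, 80], [0, 0, 0, 0, 0, 46, 80], [0, 0, 0, 0, 0, 45, 80], [0, 0, 0, 0, 0, 45, 80], [0, 0, 0, 0, 0, 45, 80], [0, 0, 0, 0, 0, 0, 40], [0, 0, 0, 0, 0, 0, 40]],
  ],
)

```text
t: 17.55
position: [448.8, -254.8, 53.5]
tool_rot: [[-0.998, 0.068, 0.0], [0.068, 0.998, 0.0], [0.0, 0.0, -1.0]]
force: [-0.3, -0.6, 1.4]
grip_width: 62.7
finger_force: 0.0
```

Call:
apply_moves(
  targets=[
    [[0, 0, 0, 0, 0, 0, 40], [0, 0, 0, 0, 0, 0, 40], [0, 0, 0, 0, 0, 0, 40], [0, 0, 0, 0, 0, -10, 40], [0, 0, 0, 0, 0, -35, 40], [0, 0, 0, 0, 0, -40, 40], [0, 0, 0, 0, 0, -40, 40]],
  ],
)

```text
t: 18.25
position: [447.7, -254.9, 180.1]
tool_rot: [[-0.998, 0.069, 0.0], [0.069, 0.998, -0.0], [-0.001, -0.0, -1.0]]
force: [0.6, 0.3, -2.6]
grip_width: 47.7
finger_force: 20.0
```

```bash
python3 -c "
from h import *
to((656,-78,71))"
```

```text
at [ 447.7 -254.9  180.1] tool y yaw 1.502 zaxis [ 0. -0. -1.] t 18.2 w 47.7 F [ 0.6  0.3 -2.6] j [-0.59  0.24  1.65 -0.    1.24 -2.09]
shift [-195.6  190.9  109.2]
```

Call:
apply_moves(
  targets=[
    [[0, 0, 0, -32.6, 31.8, 0, 40], [0, 0, 0, -32.6, 31.8, 0, 40], [0, 0, 0, -32.6, 31.8, 0, 40], [0, 0, 0, -32.6, 31.8, 0, 40], [0, 0, 0, -32.6, 31.8, 0, 40], [0, 0, 0, -32.6, 31.8, 0, 40], [0, 0, 0, 0, 0, 35, 40], [0, 0, 0, 0, 0, 35, 40], [0, 0, 0, 0, 0, 25, 40], [0, 0, 0, 0, 0, 8, 40]],
  ],
)

```text
t: 19.25
position: [655.1, -77.9, 72.8]
tool_rot: [[-0.998, 0.069, -0.003], [0.069, 0.998, 0.001], [0.004, 0.0, -1.0]]
force: [-10.8, 5.7, 30.6]
grip_width: 47.5
finger_force: 20.1
```

Call:
apply_moves(
  targets=[
    [[0, 0, 0, 0, 0, 2, 40], [0, 0, 0, 0, 0, 2, 40], [0, 0, 0, 0, 0, 1, 40], [0, 0, 0, 0, 0, 0, 40]],
  ],
)

```text
t: 19.65
position: [657.2, -78.4, 72.9]
tool_rot: [[-0.998, 0.069, 0.004], [0.069, 0.998, -0.001], [-0.004, -0.0, -1.0]]
force: [-5.6, 1.8, 11.4]
grip_width: 47.4
finger_force: 20.0
```

Call:
apply_moves(
  targets=[
    [[0, 0, 0, 0, 0, 0, 62], [0, 0, 0, 0, 0, 0, 62], [0, 0, 0, 0, 0, -30, 62], [0, 0, 0, 0, 0, -45, 62], [0, 0, 0, 0, 0, -45, 75], [0, 0, 0, 0, 0, -45, 80], [0, 0, 0, 42, -7, 0, 80], [0, 0, 0, 42, -7, 0, 80], [0, 0, 0, 42, -7, 0, 80]],
  ],
)

```text
t: 20.55
position: [527.5, -90.6, 234.8]
tool_rot: [[-0.998, 0.069, 0.001], [0.069, 0.998, -0.0], [-0.001, -0.0, -1.0]]
force: [0.9, -1.4, 1.5]
grip_width: 74.9
finger_force: 0.0
```

Run:
```python
from h import *
look(['jar_green','jar_black'])
to((450,-56,52))
```

```text
jar_green 0.85 [318  88 367 137] (array([450.82, -58.43,   1.03]), 0.2) (array([451.09, -59.63,   0.99]), 0.2)
jar_green 0.84 [225   0 269  37] (array([ 337.67, -160.8 ,    0.64]), 3.9) (array([ 342.85, -157.56,    0.61]), 3.9)
jar_green 0.74 [308   0 345  48] (array([351.64, -69.83,   0.75]), 0.9) (array([356.21, -70.54,   0.72]), 0.9)
jar_black 0.85 [381 194 434 248] (array([591.58,  19.73,   0.99]), 0.3) (array([585.74,  15.14,   0.94]), 0.3)
at [527.8 -90.7 235.7] tool y yaw 1.501 zaxis [ 0.001 -0.    -1.   ] t 20.7 w 75.3 F [1.  0.3 0.7] j [-0.24  0.24  1.52 -0.    1.38 -1.74]
shift [ 80.3  29.3 183.5]
```

Call:
apply_moves(
  targets=[
    [[0, 0, 0, 40, 14, 0, 80], [0, 0, 0, 39.5, 14, 0, 80], [0, 0, 0.145, 0, 0, 0, 80], [0, 0, 0.145, 0, 0, 0, 80], [0, 0, 0.145, 0, 0, 0, 80], [0, 0, 0.145, 0, 0, 0, 80], [0, 0, 0, 0, 0, 45, 80], [0, 0, 0, 0, 0, 45, 80], [0, 0, 0, 0, 0, 45, 80], [0, 0, 0, 0, 0, 47, 80]],
  ],
)

```text
t: 21.7
position: [453.0, -57.1, 51.4]
tool_rot: [[-0.797, 0.604, 0.002], [0.604, 0.797, -0.0], [-0.002, 0.001, -1.0]]
force: [1.0, 0.6, -0.3]
grip_width: 75.4
finger_force: 0.0
```

Call:
apply_moves(
  targets=[
    [[0, 0, 0, 0, 0, 0, 40], [0, 0, 0, 0, 0, 0, 40], [0, 0, 0, 0, 0, 0, 40], [0, 0, 0, 0, 0, 0, 40], [0, 0, 0, 0, 0, 0, 40], [0, 0, 0, 0, 0, -10, 40], [0, 0, 0, 0, 0, -35, 40], [0, 0, 0, 0, 0, -40, 40], [0, 0, 0, 0, 0, -40, 40]],
  ],
)

```text
t: 22.6
position: [451.3, -56.9, 180.1]
tool_rot: [[-0.797, 0.604, 0.001], [0.604, 0.797, -0.0], [-0.001, 0.0, -1.0]]
force: [-0.1, -0.3, -2.0]
grip_width: 47.6
finger_force: 20.0
```

```bash
python3 -c "
from h import *
to((582,-74,71))"
```

```text
at [451.3 -56.9 180.1] tool y yaw 0.922 zaxis [ 0.001 -0.    -1.   ] t 22.6 w 47.6 F [-0.1 -0.3 -2. ] j [-0.21  0.11  1.81  0.    1.22 -1.13]
shift [-114.4   65.3  109.2]
```

Call:
apply_moves(
  targets=[
    [[0, 0, 0, -38.1, 21.8, 0, 40], [0, 0, 0, -38.1, 21.8, 0, 40], [0, 0, 0, -38.1, 21.8, 0, 40], [0, 0, 0, 0, 0, 0, 40], [0, 0, 0, 0, 0, 35, 40], [0, 0, 0, 0, 0, 35, 40], [0, 0, 0, 0, 0, 25, 40], [0, 0, 0, 0, 0, 6, 40], [0, 0, 0, 0, 0, 2, 40], [0, 0, 0, 0, 0, 0, 40]],
  ],
)

```text
t: 23.6
position: [582.8, -74.1, 76.2]
tool_rot: [[-0.797, 0.604, 0.002], [0.604, 0.797, -0.0], [-0.002, 0.001, -1.0]]
force: [0.6, 0.3, -1.0]
grip_width: 47.2
finger_force: 20.0
```

Call:
apply_moves(
  targets=[
    [[0, 0, 0, 0, 0, 1, 40], [0, 0, 0, 0, 0, 1, 40], [0, 0, 0, 0, 0, 0, 40]],
  ],
)

```text
t: 23.9
position: [582.6, -74.0, 73.2]
tool_rot: [[-0.797, 0.604, 0.001], [0.604, 0.797, -0.0], [-0.001, 0.001, -1.0]]
force: [-1.6, 0.7, 0.9]
grip_width: 47.3
finger_force: 20.0
```

Contact reached. Release, lift and back off for a final check.

Call:
apply_moves(
  targets=[
    [[0, 0, 0, 0, 0, 0.5, 40], [0, 0, 0, 0, 0, 0, 62], [0, 0, 0, 0, 0, 0, 62], [0, 0, 0, 0, 0, -30, 62], [0, 0, 0, 0, 0, -45, 62], [0, 0, 0, 0, 0, -45, 62], [0, 0, 0, 0, 0, -45, 62], [0, 0, 0, 30, -35, 0, 62], [0, 0, 0, 30, -35, 0, 62], [0, 0, 0, 30, -35, 0, 62]],
  ],
)

```text
t: 24.9
position: [445.5, -103.4, 236.8]
tool_rot: [[-0.797, 0.604, 0.0], [0.604, 0.797, -0.0], [-0.0, 0.0, -1.0]]
force: [0.7, -0.1, 0.7]
grip_width: 58.4
finger_force: 0.0
```

Run:
```python
from h import *
c,s=np.cos(1.502),np.sin(1.502); R=np.array([[c,s],[-s,c]])
for cam in ['side','scene']:
    d=imaging.camera(cam); cv2.imwrite(f'pics/{cam}9.png',d['img'][:,:,::-1] if cam=='side' else cv2.resize(d['img'][120:260,250:450,::-1],None,fx=4,fy=4))
    for n in ['jar_red','jar_yellow','jar_green','jar_black','jar_blue','tomato','prep_bowl']:
        for m in masks_of(cam,n):
            f=fitjar(d,m['extent'],18); print(cam,n,round(float(m['p']),2),np.array(m['extent']).astype(int),f,'shelf',np.round(R@(f[0][:2]-[622,-31])))
```

```text
side jar_yellow 0.91 [173 242 200 277] (array([ 359.21, -261.29,    0.89]), 0.2) shelf [-248.  246.]
side jar_yellow 0.6 [337 242 360 279] (array([655.69, -80.14,   0.92]), 0.4) shelf [-47. -37.]
side jar_green 0.93 [201 218 222 243] (array([ 346.43, -165.72,    0.71]), 0.5) shelf [-153.  266.]
side jar_green 0.72 [291 166 443 295] (array([684.35, -69.33,   3.74]), 23.4) shelf [-34. -65.]
side jar_green 0.7 [309 221 331 260] (array([575.94, -67.18,   0.98]), 0.9) shelf [-39.  43.]
side jar_green 0.59 [232 197 249 225] (array([366.18, -84.31,   0.74]), 0.9) shelf [-71. 252.]
side jar_black 0.8 [331 201 356 236] (array([587.22,  15.53,   0.97]), 0.7) shelf [44. 38.]
side jar_blue 0.66 [353 212 387 255] (array([663.5 ,   3.22,   1.18]), 2.0) shelf [ 37. -39.]
side tomato 0.98 [341 309 378 349] (array([ 754.29, -212.66,    1.02]), 3.3) shelf [-172. -144.]
side tomato 0.43 [338 239 361 280] (array([656.87, -78.86,   0.99]), 1.6) shelf [-45. -38.]
side prep_bowl 0.8 [373 149 426 191] (array([633.98, 214.05,   1.52]), 8.5) shelf [245.   5.]
scene jar_yellow 0.97 [353 217 374 247] (array([64
[... 317 characters left out ...]
0.0) shelf [-39.  45.]
scene jar_black 0.66 [319 200 336 227] (array([587.82,  18.6 ,   0.87]), 0.1) shelf [47. 38.]
scene jar_blue 0.76 [342 196 363 221] (array([661.26,   9.04,   0.87]), 1.2) shelf [ 43. -36.]
scene tomato 0.7 [303 149 389 267] (array([596.11, -59.98,   3.56]), 3.4) shelf [-31.  24.]
scene tomato 0.52 [406 248 429 259] (array([ 7.5147e+02, -1.8970e+02,  5.6000e-01]), 4.5) shelf [-149. -140.]
scene prep_bowl 0.67 [306 146 340 176] (array([658.94, 210.96,   1.32]), 5.6) shelf [244. -20.]
scene prep_bowl 0.41 [354 217 375 246] (array([651.13, -81.03,   0.92]), 0.3) shelf [-48. -33.]
scene prep_bowl 0.3 [303 150 389 269] (array([593.34, -66.51,   3.59]), 3.3) shelf [-37.  26.]
```

View pics/side9.png

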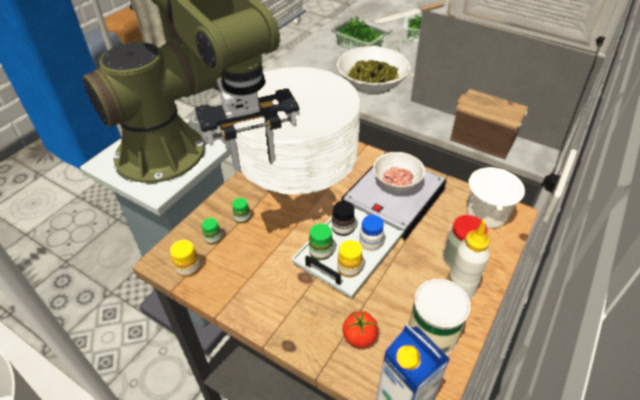

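View pics/scene9.png

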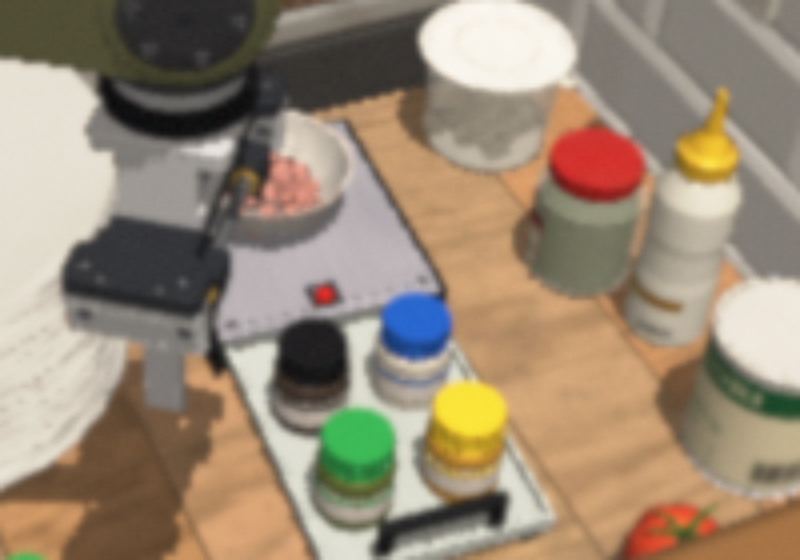

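Both views show the four jars upright on the shelf: black (343,215), blue (371,230), green (320,240) and yellow (350,257) in the side view. The button is up and red in the deck, and the tomato and bowl have not moved. The unlabelled red-capped container is clearly wider than the jars, so it is not jar_red. Handing in.

```bash
python3 -c "
from plant import workorder
print(workorder.job_done())"
```

```text
the job is handed in; nothing more can be done
None
```

The job is handed in: the shelf is out with its lock button up, and the four jars present (yellow, green, black and blue) stand upright on it. jar_red was absent, and the tomato and bowl were left in place; the hand-in returned no verdict.

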